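# Set the lamp dimmer and show the calibration ball to the skin camera

### The job

Slide the lamp dimmer's grip along its track until it is level with the small brass setting clip and leave it there; then pick up the tray by its upright grip plate and bring it in front of the skin camera, ball end pointing at the lens and pocket at the camera's focus point. The loose ball must never leave its shallow pocket, and do not bump the camera or shift the spray can, the handheld scope or the mouse. Finish while still holding the tray there in the air, level and still.

Things in the scene. Friction and masses are not known exactly. Their poses are not given: they have to be found in the camera images.
- tray: Loose flat dark steel tray, 150 x 80 x 6 mm, 0.2 to 0.33 kg, on the desk. Origin: centre of its underside; x: along its length to the ball end; z: up. In the middle a black upright grip plate, 36 long (x) x 14 thick (y), top at z = 66 mm. Ball end: pale ring, inner diameter 40, outer 48, rim 4 high, at x = +50. Other end: pale block 30 x 60, top at z = 18, at x = -55. It balances at the grip plate.
- tray_handle (a point): Point inside the grip plate, on the tray's centre line, 50 mm above the tray's underside: a good height to pinch the plate across its 14 mm (along the tray's y). The tray's axes.
- tray_pocket (a point): Middle of the pocket at the ball's centre height: x = +50 mm, 21 mm above the tray's underside. The tray's axes.
- ball_center (a point): Centre of the loose white ceramic ball, 30 mm in diameter, 50 g, lying in the tray's pocket, where it can roll about 10 mm any way from the middle; it rolls out over the rim if the tray is tipped some 40 degrees or jerked hard.
- dimmer (a joint): Position of the dimmer's grip along its track: 0 to 0.100 m, growing towards the base's +y. It stays where it is left (friction about 1.5 N).
- dimmer_top (a point): Middle of the top face of the dimmer's white grip, 28 mm (across the track) x 20 mm (along it), its top 54.5 mm above the desk, 40 mm tall above the housing.
- dimmer_base: Dark housing of the dimmer, fixed to the desk: 40 mm wide (x), 150 mm long (y), 14 mm high. Origin: centre of its underside; y: along the track; the grip stands at y = joint value - 50 mm.
- dimmer_mark: Brass setting clip fixed on the +x long edge of the dimmer's housing, 12 mm along the track, 18 mm high, with a 4 mm wide bar pointing across to the track. It stays put. Origin: on the track's centre line, on the desk, level with the middle of the bar; axes as the housing's. The dimmer is set when the middle of its grip is level with the bar (same y along the track).
- camera: Skin camera fixed to the desk: grey foot 150 x 120 mm, post, white head 120 x 70 x 70 mm whose top is 175 mm above the desk. Origin: middle of the foot's underside; x: the way that the lens looks.
- cam_lens (a point): Centre of the round lens face (black barrel 66 mm in diameter with a white light ring), 140 mm above the desk, 80 mm in front of the camera's origin. The camera's axes: it looks along +x, level.
- cam_focus (a point): The focus point, in empty air: 120 mm straight in front of the lens face, at lens height (140 mm above the desk). The camera's axes.
- spray: Bystander: upright spray can, 44 mm in diameter, 150 mm tall. Origin: centre of its underside.
- scope: Bystander: black handheld scope lying on the desk, about 146 mm long, 44 mm high at its head. Origin: under the middle of its handle; x: towards the head.
- mouse: Bystander: black computer mouse, 105 x 60 x 32 mm. Origin: centre of its underside.
There are look-alikes about, which are no part of the job. Leave any purple look-alike of the tray alone. There is more than one size of the camera; the one meant has the size given above.

How it is judged:
On the way, in this order (a step that is already met when the one before it is completed fails the run):
1. the dimmer's grip is level with the setting clip, the tray still on the desk (y of dimmer_top in the frame of dimmer_mark between -0.006 and 0.006 m and height (world z) of tray below 0.01 m), for 0.2 s.
2. the tray is held by the fingers clear of the desk, the ball in its pocket (height (world z) of tray above 0.04 m and contact force between the fingers and tray above 1 N and distance between ball_center and tray_pocket below 0.022 m), for 0.2 s.
At the end, for the whole second after the job is handed in: Fingers hold the tray still in the air: pocket middle within 30 mm of the focus point, tray within 8 degrees of level, ball end towards the lens within 23 degrees, ball in its pocket, tray not touching the camera; dimmer grip within 6 mm of the clip (y of dimmer_top in the frame of dimmer_mark between -0.006 and 0.006 m and distance between tray_pocket and cam_focus below 0.03 m and angle between tray's own z axis and vertical below 0.14 rad and angle between the x axis of tray and the x axis of camera, either way round below 0.4 rad and x of tray_handle in the frame of cam_lens above 0.13 m and distance between ball_center and tray_pocket below 0.022 m and contact force between the fingers and tray above 1 N and contact force between tray and camera below 0.1 N and linear speed of tray below 0.05 m/s); the arm keeps its last pose, push and grip.
It fails at once if the ball leaves its pocket (distance between ball_center and tray_pocket above 0.03 m).
It fails at once if the camera is struck by the arm or the tray (contact force between any of the arm, the fingers, tray and camera above 3 N).
It fails at once if a bystander is moved by more than 30 mm (distance of any of spray, scope, mouse from where it was at the start of the episode above 0.03 m).
It also fails if it takes over 61 s, if anything falls off the work surface, if the arm or the gripper's body presses on something with over 40 N, if the wrist force passes 120 N, or if a joint passes its speed limit or range.

### The arm

A 7-joint arm with a two-finger parallel gripper is mounted at the origin on the work surface. World frame = base frame: x ahead of the robot, y to its left, z up, the work surface at z = 0. Lengths are in m, angles in rad, forces in N, time in s.
With the tool pointing down it reaches from about 0.4 to 0.875 m from the base axis. Payload 19.3 kg.
Tool frame: the origin (TCP) lies at the very end of the fingers, on their centre line; the grasp point (between the pads) lies bot.grasp_offset behind it (bot.grasp_offset is the distance from the TCP to the grasp point, in m); z points along the fingers, y is the direction in which the jaws open and shut (so a half turn about z gives the same grasp; the last joint's range is limited). The gripper opens to 85 mm and grips with 20 to 120 N. Pads are 22 mm wide; open, the fingers measure 114 mm over their backs; the gripper's body (76 mm by 85 mm) begins 54 mm behind the grasp point. The pads swing forward as they close: fully open they stand 13 mm farther back than shut.
Start: joints at [-1.24, 0.521, -0.036, 1.599, 0.021, 1.021, -0.113], TCP at [0.244, 0.575, 0.211] pointing down, gripper open.
Joint ranges: [-2.91, 2.91], [-0.3, 2.13], [-1.5, 1.42], [0.17, 2.43], [-1.26, 4.41], [0.16, 1.93], [-2.52, 2.52]. Speed limits (rad/s): [1.89, 1.89, 2.39, 2.39, 3.01, 3.01, 3.01].

### API

Orientations are given as [roll, pitch, yaw] about the fixed x, y, z axes, in that order (R = Rz(yaw) Ry(pitch) Rx(roll)).
In Python, from workcell import bot gives the robot as it stands. The module is installed in compiled form; this text tells all that it offers.
- The arm moves only by the shell command python3 -m handwheel 'ROWS' [OPENING] [FORCE]. ROWS is JSON, a list of rows, each a list of 6 numbers: the shift along the tool's x, y, z as a fraction of full scale, then the turn, a rotation vector about the tool's x, y, z as a fraction of full scale. In form: [[x, y, z, rx, ry, rz], ...]. A call has 1 to 8 rows; each row shifts and turns the commanded pose from where the row before left it, along the tool's axes as they then stand; what a row does not reach is not made up. Full scale, the value 1, is 0.025 m for a shift and 360 degrees for a turn. A row lasts 1/8 s, in which the tool goes at most 62.5 mm and 10.7 degrees, less where a joint would pass 70% of its speed; a pose out of reach is approached as far as the arm can. A call with a number of a shift or a turn outside -1 to 1 is refused whole. A call with a gripper value outside its range is refused whole. OPENING is the closure, from -1 (fully open) to 1 (shut), set as the call begins (- or left out, the last holds). The fingers move at their own pace and stop on an object; FORCE is the grip in N (left out, the last holds). Time passes only in rows, so rows that do not move let the fingers close. It gives the time, the measured TCP pose, the force and the opening at its end, in the units of the state.
- bot.observe(): the state, without advancing time (a new reading comes with each control period).
- bot.grab_frame(name): name is "side" or "top"; returns a dict with "pixels" (384x512x3 uint8, blue, green, red), "vertical_fov" (degrees; the focal length in pixels is half the picture's height over the tangent of half this angle, whatever the lens; pixels are square), "cx", "cy" (the principal point, pixels), "D" ([k1, k2, p1, p2, k3] as OpenCV has them; the pictures are not rectified), "R" (3x3) and "t" (3): a world point X has camera coordinates R X + t. Camera axes: x right, y down, z forward; pixel columns grow to the right and rows downward; lengths in m; the calibration is good to about 2 mm. A picture is of the moment at which its call begins. There is no depth.
- bot.job_done(): hands the job in, once; it reports no verdict.
Trained networks look in a picture, given as the dict that the camera call returned (one of the last four; its "shot" number tells which), for a name from the list of things; names that differ only in an ending like _2 or _b are one class to them, and where a whole thing is asked for, a point or a joint stands for the part that bears it (a point fixed in the world has none). Each returns a list of dicts, best first, with "score" (0 to 1); they miss things now and then, are a little off and sometimes report something else, mostly with a low value. They report only what shows in the picture. A call takes as long as a camera call. They do not tell look-alikes from the thing itself.
- bot.trace(picture, thing): "region" (384x512 bool, what is visible of it) and "point" ([column, row] in pixels, amid what is visible of it).
The state is a dict: "clock": time; "qpos": joint angles; "qd": joint speeds; "joint_efforts": joint torques, N m; "position": TCP position; "tool_rot": TCP orientation; "force": force on the tool from outside, world axes, zero at the start; "moment": the same for the moment, N m; "grip_width": finger opening in m.
Only numpy, scipy, OpenCV 4.12 (cv2) and the standard library are available. Lean on these libraries where they do the work, as an engineer would, in place of code of your own. Each camera call takes 0.05 s, during which the arm holds its last target.

## Working session

There is one attempt and no reset: what is moved stays moved. The work goes in short steps, Python scripts to look and compute and a shell command to move; the robot and the scene stay as the last step left them, time stands still between calls to the robot, and variables do not carry over. Pictures are saved under pics/ and viewed, and the job is handed in when it is done.

```bash
mkdir -p pics; cat > h.py <<'E'
import numpy as np, cv2
from workcell import bot
def K(f):
    fl=192/np.tan(np.radians(f["vertical_fov"])/2)
    return np.array([[fl,0,f["cx"]],[0,fl,f["cy"]],[0,0,1.]])
def ray(f,p):
    u=cv2.undistortPoints(np.array([[p]],float),K(f),np.array(f["D"],float))[0,0]
    R=np.array(f["R"]);t=np.array(f["t"])
    return -R.T@t, R.T@np.array([u[0],u[1],1])
def atz(f,p,z):
    o,d=ray(f,p); return o+d*(z-o[2])/d[2]
def proj(f,X):
    R=np.array(f["R"]);t=np.array(f["t"],float)
    return cv2.projectPoints(np.array(X,float).reshape(-1,1,3),cv2.Rodrigues(R)[0],t,K(f),np.array(f["D"],float))[0][:,0]
def tri(f1,p1,f2,p2):
    o1,d1=ray(f1,p1);o2,d2=ray(f2,p2)
    s=np.linalg.lstsq(np.c_[d1,-d2],o2-o1,rcond=None)[0]
    a=o1+d1*s[0];b=o2+d2*s[1]; return (a+b)/2,np.linalg.norm(a-b)
E
python3 - <<'E'
from h import *
np.set_printoptions(precision=3,suppress=True)
print(bot.observe(), bot.grasp_offset)
for n in("top","side"):
    f=bot.grab_frame(n); cv2.imwrite(f"pics/{n}0.png",f["pixels"])
    np.save(f"{n}0.npy",f,allow_pickle=True)
    print(n,"campos",-np.array(f["R"]).T@f["t"])
    for th in["tray","ball_center","dimmer_top","dimmer_base","dimmer_mark","camera","cam_lens","spray","scope","mouse"]:
        print(th,[(round(r["score"],2),np.round(r["point"],1).tolist(),int(r["region"].sum())) for r in bot.trace(f,th)])
E
```

```text
{'clock': 0.0, 'qpos': array([-1.24 ,  0.522, -0.036,  1.6  ,  0.021,  1.021, -0.113]), 'qd': array([-0.002,  0.001,  0.002, -0.001, -0.001, -0.001, -0.001]), 'joint_efforts': array([  0.003, -92.713,   1.981, -36.992,   0.018,   0.008,  -0.   ]), 'position': array([0.244, 0.575, 0.21 ]), 'tool_rot': array([-3.14 ,  0.   ,  2.741]), 'force': array([ 0.044, -0.607,  0.203]), 'moment': array([ 0.022, -0.021, -0.029]), 'grip_width': 0.0853332582706731} 0.0187
top campos [0.449 0.083 1.222]
tray [(0.81, [373.3, 199.7], 1097), (0.8, [364.8, 247.8], 1104)]
ball_center [(0.61, [360.4, 200.4], 76)]
dimmer_top [(0.5, [299.3, 194.6], 55), (0.42, [362.1, 200.6], 52)]
dimmer_base [(0.66, [290.0, 200.3], 605), (0.21, [209.7, 264.4], 618)]
dimmer_mark [(0.45, [363.8, 201.1], 59)]
camera [(0.84, [137.5, 202.1], 2146), (0.73, [156.7, 129.3], 3634)]
cam_lens [(0.7, [157.1, 126.2], 3661), (0.63, [136.8, 202.7], 2119), (0.42, [212.0, 265.7], 588)]
spray [(0.87, [261.1, 118.4], 289)]
scope [(0.95, [323.6, 118.7], 421), (0.73, [263.2, 117.5], 273)]
mouse [(0.86, [212.5, 263.2], 560)]
side campos [ 0.148 -0.392  0.824]
tray [(0.87, [270.6, 350.9], 3072), (0.66, [343.5, 314.1], 2302)]
ball_center [(0.6, [327.1, 293.0], 139)]
dimmer_top [(0.65, [153.8, 114.9], 2650), (0.46, [271.5, 227.1], 199)]
dimmer_base [(0.87, [267.9, 226.8], 932), (0.18, [274.8, 229.8], 122)]
dimmer_mark []
camera [(0.83, [152.6, 115.1], 2607), (0.57, [229.5, 83.6], 4097)]
cam_lens [(0.74, [234.9, 83.7], 4163), (0.71, [152.6, 114.8], 2666)]
spray [(0.92, [313.0, 146.3], 804), (0.17, [266.9, 225.2], 973)]
scope [(0.67, [375.2, 203.6], 646), (0.22, [345.5, 314.5], 2335)]
mouse [(0.77, [141.1, 205.9], 866), (0.72, [313.5, 145.3], 766), (0.25, [152.6, 113.2], 2645)]
```

```bash
python3 - <<'E'
import cv2
a=cv2.imread("pics/top0.png");cv2.imwrite("pics/top0c.png",cv2.resize(a[80:300,90:420],None,fx=2.4,fy=2.4,interpolation=cv2.INTER_CUBIC))
E
```

```text
(no output)
```

View pics/top0c.png

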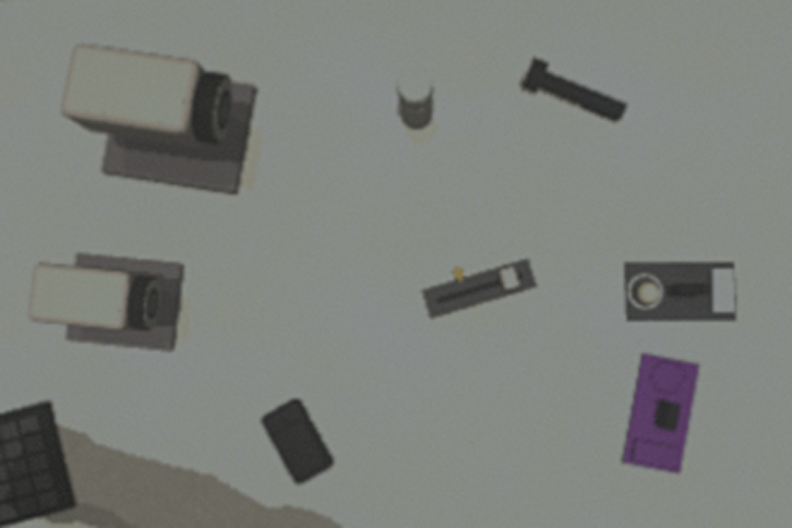

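View pics/side0.png

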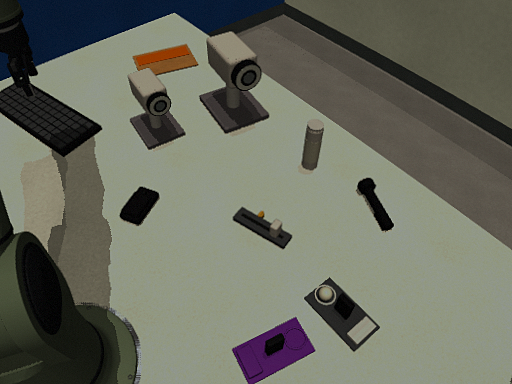

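View pics/top0.png

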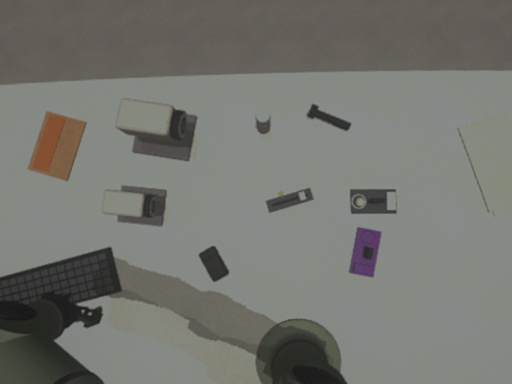

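The top view shows two cameras: A is the larger, at (157,129), and B the smaller, at (137,202). It also shows the steel tray with the ball at (373,200), the purple look-alike at (365,250), the dimmer at (290,200) with its brass clip at about (281,193), the spray can at (261,118), the scope at (328,118) and the mouse at (213,263). Next I'll measure which camera matches the given size, and locate everything else.

```bash
python3 - <<'E'
from h import *
np.set_printoptions(precision=3,suppress=True)
F={n:np.load(f"{n}0.npy",allow_pickle=True).item() for n in("top","side")}
T=F["top"]; c=lambda x,y:(90+x/2.4,80+y/2.4)
for nm,pts in {"A":[(257,85),(238,193),(104,172)],"B":[(183,263),(174,350),(67,339),(77,254)]}.items():
    P=[atz(T,c(*p),0.01) for p in pts]; print(nm,P,[np.linalg.norm(P[i+1]-P[i]) for i in range(len(P)-1)])
for nm,p in {"spray":(263,133),"scope":(328,118),"mouse":(213,263)}.items(): print(nm,atz(T,p,0))
# lens heights: side/top triangulation
S=F["side"]
a=S["pixels"];cv2.imwrite("pics/s1.png",cv2.resize(a[20:160,110:290],None,fx=4,fy=4,interpolation=cv2.INTER_CUBIC))
cv2.imwrite("pics/s2.png",cv2.resize(a[190:380,220:400],None,fx=3.1,fy=3.1,interpolation=cv2.INTER_CUBIC))
cv2.imwrite("pics/t2.png",cv2.resize(T["pixels"][170:285,255:410],None,fx=5,fy=5,interpolation=cv2.INTER_CUBIC))
cv2.imwrite("pics/t1.png",cv2.resize(T["pixels"][90:240,90:210],None,fx=4,fy=4,interpolation=cv2.INTER_CUBIC))
E
```

```text
A [array([0.801, 0.312, 0.01 ]), array([0.651, 0.339, 0.01 ]), array([0.686, 0.526, 0.01 ])] [np.float64(0.1528143844602868), np.float64(0.1903252654477899)]
B [array([0.557, 0.416, 0.01 ]), array([0.439, 0.428, 0.01 ]), array([0.456, 0.577, 0.01 ]), array([0.572, 0.564, 0.01 ])] [np.float64(0.118772820182853), np.float64(0.149699693449494), np.float64(0.11715305464321164)]
spray [0.738 0.095 0.   ]
scope [ 0.784 -0.122  0.   ]
mouse [0.315 0.266 0.   ]
```

View pics/s1.png

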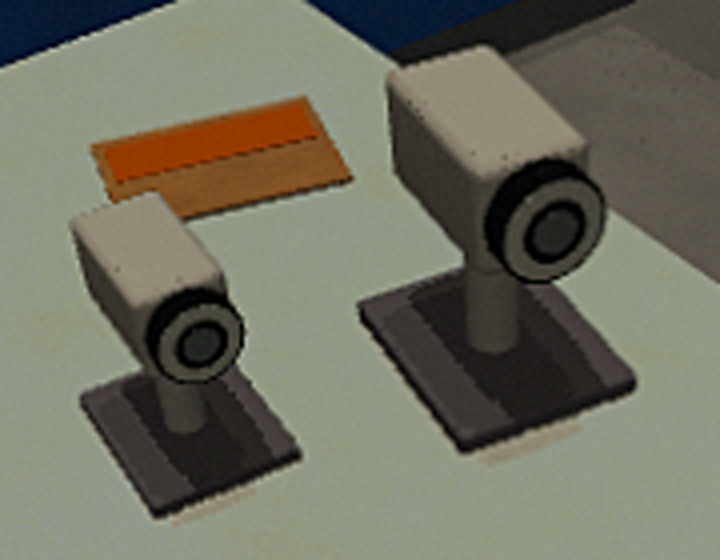

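View pics/s2.png

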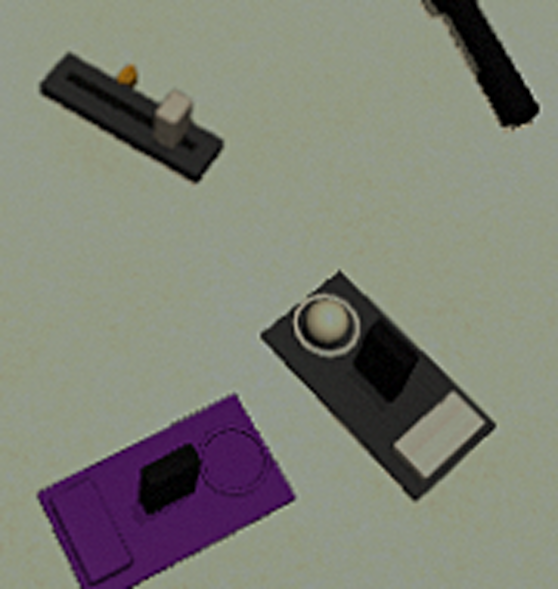

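View pics/t2.png

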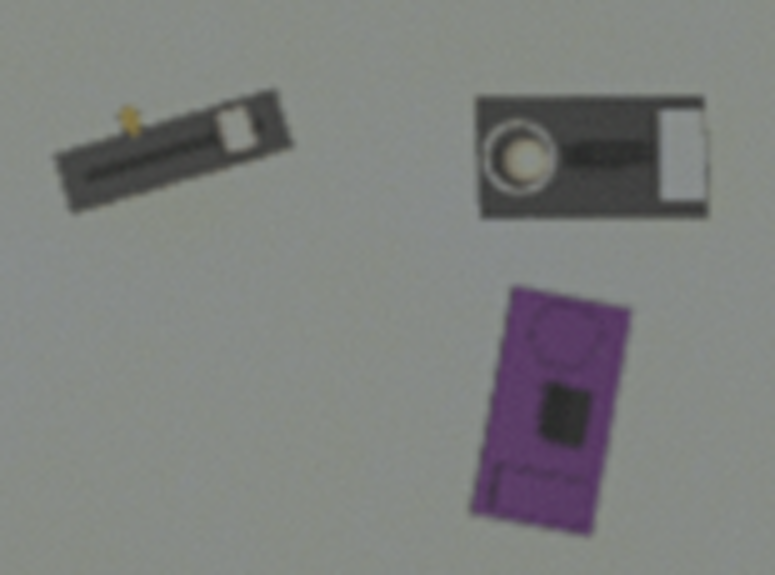

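View pics/t1.png

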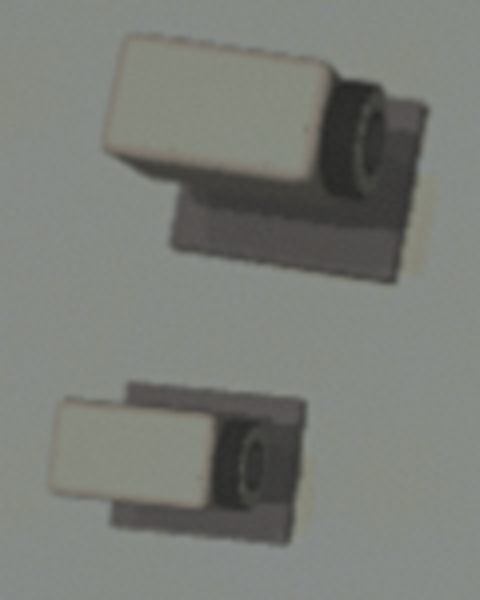

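B's foot measures 150 x 119 mm, which matches the description; A's is about 190 x 153 mm. So the target is B, at top (137,202), and the crop confirms it as the smaller one. The tray is the grey one with the ball and pale block, not the purple one. Next I'll fit the poses from both views.

```bash
python3 - <<'E'
from h import *
from scipy.optimize import least_squares
np.set_printoptions(precision=4,suppress=True)
T,S=[np.load(f"{n}0.npy",allow_pickle=True).item() for n in("top","side")]
t2=lambda x,y:(255+x/5-.4,170+y/5-.4); s2=lambda x,y:(220+x/3.1-.35,190+y/3.1-.35)
t1=lambda x,y:(90+x/4-.4,90+y/4-.4); s1=lambda x,y:(110+x/4-.4,20+y/4-.4)
def fit(obs,x0,free_z=True):
    def pose(q,X): c,s=np.cos(q[3]),np.sin(q[3]); return np.array([[c,-s,0],[s,c,0],[0,0,1]])@X+q[:3]
    def res(q): return np.concatenate([proj(f,pose(q,np.array(X)))[0]-np.array(p) for f,p,X in obs])
    r=least_squares(res,x0); print(r.x, np.degrees(r.x[3]), np.round(r.fun,1)); return r.x
print("tray")
fit([(T,t2(477,97),(.075,.04*-1,.006)),(T,t2(482,217),(.075,.04,.006)),(T,t2(708,217),(-.075,.04,.006)),(T,t2(704,97),(-.075,-.04,.006)),
 (S,s2(340,270),(.075,-.04,.006)),(S,s2(261,335),(.075,.04,.006)),(S,s2(415,499),(-.075,.04,.006)),(S,s2(495,426),(-.075,-.04,.006))],[.52,-.21,0,1.57])
print("dimmer base")
q=fit([(T,t2(55,155),(.02,.075,.014)),(T,t2(72,213),(-.02,.075,.014)),(T,t2(293,147),(-.02,-.075,.014)),(T,t2(277,90),(.02,-.075,.014)),
 (S,s2(69,54),(.02,.075,.014)),(S,s2(41,88),(-.02,.075,.014)),(S,s2(223,143),(.02,-.075,.014)),(S,s2(199,176),(-.02,-.075,.014))],[.55,.02,0,0.2])
c,s=np.cos(q[3]),np.sin(q[3]);Rd=np.array([[c,-s,0],[s,c,0],[0,0,1]])
P,e=tri(T,t2(237,131),S,s2(175,102)); print("grip top",P,e,Rd.T@(P-q[:3]))
P,e=tri(T,t2(129,117),S,s2(127,71)); print("clip top",P,e,Rd.T@(P-q[:3]))
print("cam lens",tri(T,t1(256,460),S,s1(203,341)))
h=.012
for h in(.01,.015,.02):
  fit([(T,t1(127,383),(-.075,-.06,h)),(T,t1(306,401),(.075,-.06,h)),(T,t1(289,545),(.075,.06,h)),(T,t1(111,524),(-.075,.06,h)),
  (S,s1(300,455),(.075,-.06,h)),(S,s1(152,510),(.075,.06,h)),(S,s1(82,398),(-.075,.06,h))],[.5,.5,0,-1.6])
E
```

```text
tray
[ 0.5049 -0.2576  0.004   1.5502] 88.8210786518833 [-0.1 -0.5 -0.6  0.1  0.1 -0.1  0.3 -0.6 -0.2 -0.2 -0.9 -0.4  0.1  1.
  0.6  0.1]
dimmer base
[0.5151 0.0137 0.0011 0.2708] 15.518364717173116 [-0.1 -0.4  0.1 -0.1  0.5 -0.4 -0.  -0.8 -0.5 -0.1 -1.  -0.5  0.7 -0.1
 -0.5  1.1]
grip top [ 0.524  -0.0231  0.0645] 0.0033550412317176763 [-0.0012 -0.0379  0.0634]
clip top [0.5361 0.0429 0.0231] 0.00067511631993342 [0.0281 0.0225 0.0221]
cam lens (array([0.5008, 0.416 , 0.1463]), np.float64(0.001880891465730599))
[ 0.5045  0.5523 -0.1052 -0.5567] -31.89514703516332 [ 18.2  49.   -4.6   8.1 -28.4 -44.9  -5.7  -3.7  -8.9  19.5  27.7 -19.1
   1.   13.2]
[ 0.5045  0.5523 -0.1102 -0.5567] -31.895168885078693 [ 18.2  49.   -4.6   8.1 -28.4 -44.9  -5.7  -3.7  -8.9  19.5  27.7 -19.1
   1.   13.2]
[ 0.5045  0.5523 -0.1152 -0.5567] -31.89518582607917 [ 18.2  49.   -4.6   8.1 -28.4 -44.9  -5.7  -3.7  -8.9  19.5  27.7 -19.1
   1.   13.2]
```

```bash
python3 - <<'E'
from h import *
from scipy.optimize import least_squares
np.set_printoptions(precision=4,suppress=True)
T,S=[np.load(f"{n}0.npy",allow_pickle=True).item() for n in("top","side")]
t1=lambda x,y:(90+x/4-.4,90+y/4-.4); s1=lambda x,y:(110+x/4-.4,20+y/4-.4)
def fit(obs,x0):
    def pose(q,X): c,s=np.cos(q[3]),np.sin(q[3]); return np.array([[c,-s,0],[s,c,0],[0,0,1]])@X+q[:3]
    def res(q): return np.concatenate([proj(f,pose(q,np.array(X)))[0]-np.array(p) for f,p,X in obs])
    r=least_squares(res,x0); print(r.x, np.degrees(r.x[3]), np.round(r.fun,1)); 
    print("lens",pose(r.x,np.array([.08,0,.14])),"focus",pose(r.x,np.array([.2,0,.14]))); return r.x
h=.012
q=fit([(T,t1(127,383),(-.075,.06,h)),(T,t1(306,401),(.075,.06,h)),(T,t1(289,545),(.075,-.06,h)),(T,t1(111,524),(-.075,-.06,h)),
  (S,s1(300,450),(.075,.06,h)),(S,s1(152,505),(.075,-.06,h)),(S,s1(82,398),(-.075,-.06,h))],[.5,.5,0,-1.6])
# all things on one map: grip/clip at z
t2=lambda x,y:(255+x/5-.4,170+y/5-.4)
print("grip@.0545",atz(T,t2(237,131),.0545),"clip@.018",atz(T,t2(129,117),.018))
g=T["pixels"]
cv2.imwrite("pics/d.png",cv2.resize(g[180:220,255:325],None,fx=11,fy=11,interpolation=cv2.INTER_CUBIC))
cv2.imwrite("pics/ds.png",cv2.resize(S["pixels"][200:255,225:300],None,fx=10,fy=10,interpolation=cv2.INTER_CUBIC))
E
```

```text
[ 0.5074  0.4954  0.0053 -1.6988] -97.33333134725105 [ 0.3 -1.   0.2 -0.7 -0.1  0.1 -0.4  0.2  0.4 -0.2 -0.1  1.4 -1.3 -0.7]
lens [0.4972 0.416  0.1453] focus [0.4819 0.297  0.1453]
grip@.0545 [ 0.5233 -0.023   0.0545] clip@.018 [0.5362 0.043  0.018 ]
```

View pics/d.png

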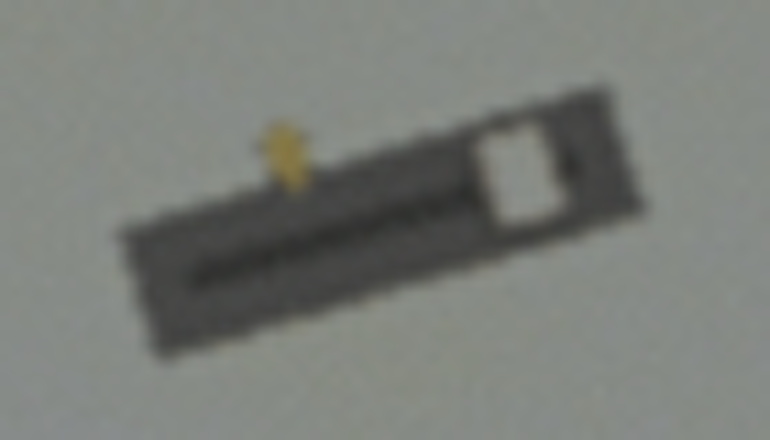

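View pics/ds.png

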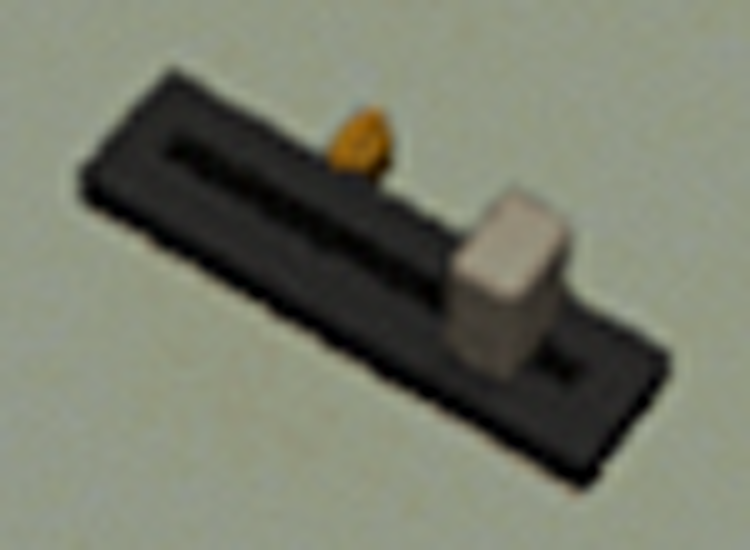

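Poses found:

| Thing | World position | Notes |
|---|---|---|
| Tray | (0.505, -0.258) | yaw 88.8° |
| Dimmer housing | (0.515, 0.014) | yaw 15.5° |
| Dimmer grip | about -38 mm along the track | housing frame |
| Clip | about +22.5 mm along the track | housing frame |
| Focus point | (0.482, 0.297, 0.14) | camera B looks along -97° |

First move: travel to above the dimmer grip.

```bash
python3 -m handwheel '[[-0.98,-0.884,0,0,0,0],[-0.98,-0.884,0,0,0,0],[-0.98,-0.884,0,0,0,0],[-0.98,-0.884,0,0,0,0],[-0.98,-0.884,0,0,0,0],[-0.98,-0.884,0,0,0,0],[-0.98,-0.884,0,0,0,0],[-0.98,-0.884,0,0,0,0]]' -1 20
python3 -m handwheel '[[-0.98,-0.884,0,0,0,0],[-0.98,-0.884,0,0,0,0],[-0.98,-0.884,0,0,0,0],[-0.98,-0.884,0,0,0,0],[-0.98,-0.884,0,0,0,0],[-0.98,-0.884,0,0,0,0],[-0.98,-0.884,0,0,0,0],[-0.98,-0.884,0,0,0,0]]'
python3 -m handwheel '[[-0.98,-0.884,0,0,0,0],[-0.98,-0.884,0,0,0,0],[-0.98,-0.884,0,0,0,0],[-0.98,-0.884,0,0,0,0],[0,0,0,0,0,0.02],[0,0,0,0,0,0.028],[0,0,0,0,0,0.028],[0,0,0,0,0,0.028]]'
python3 -m handwheel '[[0,0,0,0,0,0.028],[0,0,0,0,0,0.028],[0,0,0,0,0,0.028],[0,0,0,0,0,0.028],[0,0,0,0,0,0.028],[0,0,0,0,0,0.028],[0,0,0,0,0,0.028],[0,0,0,0,0,0.028]]'
```

```text
clock: 2.1
position: [0.3558, 0.3352, 0.2111]
tool_rot: [3.141, 0.0, 2.741]
force: [-0.5, 0.5, -0.1]
grip_width: 0.0849
clock: 3.1
position: [0.4673, 0.096, 0.2111]
tool_rot: [3.141, 0.0, 2.741]
force: [0.0, 0.8, -1.2]
grip_width: 0.0856
clock: 4.1
position: [0.5226, -0.0227, 0.211]
tool_rot: [3.141, 0.0, 2.081]
force: [0.8, -0.5, 0.1]
grip_width: 0.0855
clock: 5.1
position: [0.5226, -0.0226, 0.211]
tool_rot: [-3.142, -0.0, 0.674]
force: [0.2, 0.1, 0.4]
grip_width: 0.0854
```

```bash
python3 -m handwheel '[[0,0,0.5,0,0,0.0214],[0,0,1,0,0,0.0214],[0,0,1,0,0,0.0214],[0,0,1,0,0,0],[0,0,1,0,0,0]]'
python3 - <<'E'
from h import *
np.set_printoptions(precision=4,suppress=True)
for n in("top","side"):
    f=bot.grab_frame(n); np.save(f"{n}1.npy",f,allow_pickle=True)
    r=dict(top=(170,225,240,340),side=(150,260,210,330))[n]
    cv2.imwrite(f"pics/{n}1.png",cv2.resize(f["pixels"][r[0]:r[1],r[2]:r[3]],None,fx=5,fy=5,interpolation=cv2.INTER_CUBIC))
E
```

```text
clock: 5.72
position: [0.5226, -0.0225, 0.0976]
tool_rot: [3.142, -0.0, 0.277]
force: [0.4, 0.4, -0.7]
grip_width: 0.0855
```

View pics/side1.png

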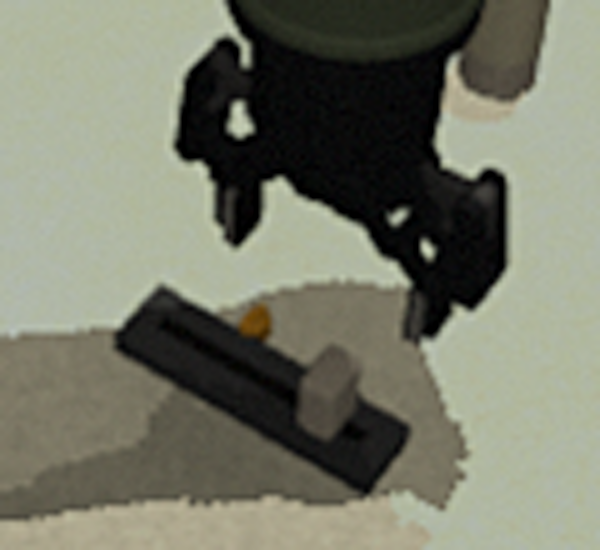

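The fingers straddle the white grip, with the clip at crop (255,322), so I'll descend and close.

```bash
python3 -m handwheel '[[0,0,0.95,0,0,0],[0,0,0.95,0,0,0],[0,0,0.9,0,0,0],[0,0,0,0,0,0]]'
python3 -m handwheel '[[0,0,0,0,0,0],[0,0,0,0,0,0],[0,0,0,0,0,0],[0,0,0,0,0,0],[0,0,0,0,0,0],[0,0,0,0,0,0],[0,0,0,0,0,0],[0,0,0,0,0,0]]' 1 20
```

```text
clock: 6.32
position: [0.5223, -0.0228, 0.0284]
tool_rot: [-3.141, 0.001, 0.276]
force: [-0.0, -1.2, 0.2]
grip_width: 0.0853
clock: 7.32
position: [0.5228, -0.0226, 0.0288]
tool_rot: [-3.141, -0.001, 0.276]
force: [-1.5, 1.3, 8.2]
grip_width: 0.0197
```

```bash
python3 -m handwheel '[[0,-0.2,0,0,0,0],[0,-0.4,0,0,0,0],[0,-0.4,0,0,0,0],[0,-0.4,0,0,0,0],[0,-0.4,0,0,0,0],[0,-0.4,0,0,0,0],[0,-0.2,0,0,0,0],[0,0,0,0,0,0]]'
python3 - <<'E'
from h import *
for n in("top","side"):
    f=bot.grab_frame(n); np.save(f"{n}2.npy",f,allow_pickle=True)
    r=dict(top=(170,225,240,340),side=(150,260,210,330))[n]
    cv2.imwrite(f"pics/{n}2.png",cv2.resize(f["pixels"][r[0]:r[1],r[2]:r[3]],None,fx=5,fy=5,interpolation=cv2.INTER_CUBIC))
E
```

```text
clock: 8.32
position: [0.5066, 0.0358, 0.0288]
tool_rot: [-3.141, -0.001, 0.277]
force: [1.0, 1.2, 8.0]
grip_width: 0.0189
```

View pics/side2.png

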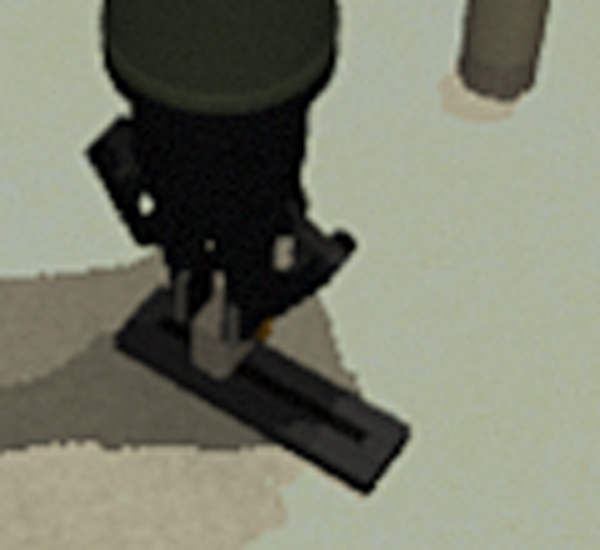

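View pics/top2.png

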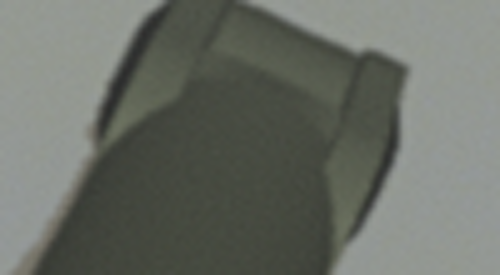

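```bash
python3 -m handwheel '[[0,0,0,0,0,0],[0,0,0,0,0,0],[0,0,0,0,0,0],[0,0,-0.6,0,0,0],[0,0,-1,0,0,0],[0,0,-1,0,0,0],[0,0,-1,0,0,0],[0,0,-1,0,0,0]]' -1
python3 -m handwheel '[[-0.29,1,0,0,0,0],[-0.29,1,0,0,0,0],[-0.29,1,0,0,0,0],[-0.29,1,0,0,0,0],[-0.29,1,0,0,0,0],[-0.29,1,0,0,0,0],[-0.29,1,0,0,0,0],[-0.29,1,0,0,0,0]]'
python3 - <<'E'
from h import *
for n in("top","side"):
    f=bot.grab_frame(n); np.save(f"{n}3.npy",f,allow_pickle=True)
    cv2.imwrite(f"pics/{n}3f.png",f["pixels"])
    r=dict(top=(180,220,255,325),side=(200,255,225,300))[n]
    cv2.imwrite(f"pics/{n}3.png",cv2.resize(f["pixels"][r[0]:r[1],r[2]:r[3]],None,fx=10,fy=10,interpolation=cv2.INTER_CUBIC))
E
```

```text
clock: 9.43
position: [0.5061, 0.0349, 0.1451]
tool_rot: [-3.142, -0.0, 0.276]
force: [-0.3, 0.6, -0.2]
grip_width: 0.0858
clock: 10.42
position: [0.5048, -0.1742, 0.1444]
tool_rot: [3.141, -0.0, 0.276]
force: [-0.0, 0.2, -0.3]
grip_width: 0.0851
```

View pics/side3.png

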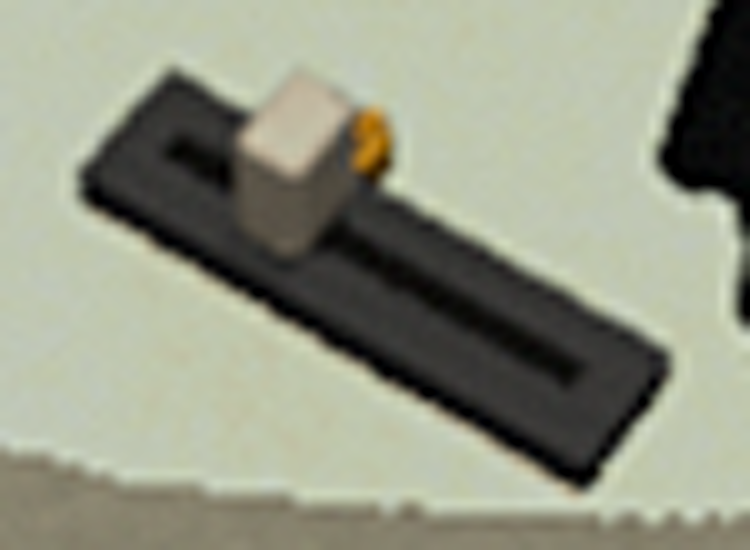

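View pics/top3.png

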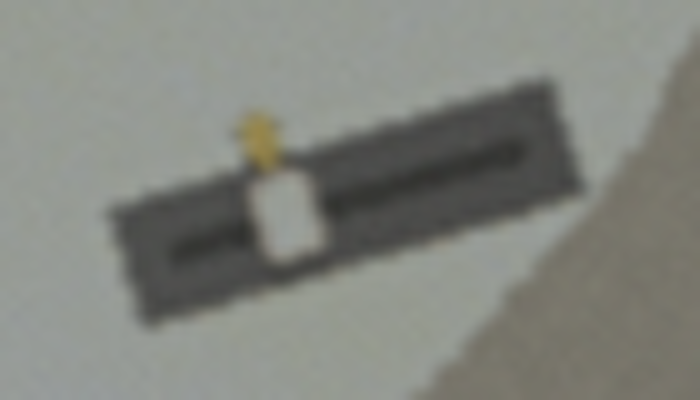

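```bash
python3 - <<'E'
from h import *
np.set_printoptions(precision=4,suppress=True)
T,S=[np.load(f"{n}3.npy",allow_pickle=True).item() for n in("top","side")]
t=lambda x,y:(255+x/10-.45,180+y/10-.45); s=lambda x,y:(225+x/10-.45,200+y/10-.45)
P=lambda p,z,f=T,m=t: atz(f,m(*p),z)
# track direction from housing edges in this picture
a=(P((108,213),.014)+P((145,325),.014))/2; b=(P((548,80),.014)+P((585,190),.014))/2
yd=(a-b)/np.linalg.norm(a-b); o=(a+b)/2; print(np.degrees(np.arctan2(yd[1],yd[0]))-90,np.linalg.norm(a-b))
g=P((287,216),.0545)
for nm,p,z in(("clip mid",(260,137),.018),("bar tip",(267,163),.018),("bar tip",(267,163),.014)): c=P(p,z); print(nm,c,(c-o)@yd)
print("grip",g,(g-o)@yd, "diff")
a=(P((172,70),.014,S,s)+P((80,175),.014,S,s))/2; b=(P((670,362),.014,S,s)+P((590,475),.014,S,s))/2
yd=(a-b)/np.linalg.norm(a-b); o=(a+b)/2; print(np.degrees(np.arctan2(yd[1],yd[0]))-90,np.linalg.norm(a-b))
for p in((298,122),): g=P(p,.0545,S,s);print("grip S",g,(g-o)@yd)
for p in((370,140),(372,115)): g=P(p,.018,S,s);print("clip S",g,(g-o)@yd)
E
```

```text
15.636803836807886 0.14856280603869743
clip mid [0.5354 0.0425 0.018 ] 0.020807199852324806
bar tip [0.527  0.0405 0.018 ] 0.021117705672167326
bar tip [0.5272 0.0403 0.014 ] 0.020911898732243164
grip [0.5079 0.0359 0.0545] 0.02189893797008492 diff
14.89905992472508 0.14913569029178744
grip S [0.5112 0.037  0.0545] 0.02276239307208851
clip S [0.5387 0.0417 0.018 ] 0.020265731264106898
clip S [0.5441 0.0473 0.018 ] 0.02423352358239286
```

The grip is within about 1-2 mm of the bar in both views. Before the pinch I'll overlay the tray model on the pictures to check its pose and the plate height.

```bash
python3 - <<'E'
from h import *
import itertools
T,S=[np.load(f"{n}0.npy",allow_pickle=True).item() for n in("top","side")]
q=np.array([.504,-.258,.001]);yaw=1.5502;c,s=np.cos(yaw),np.sin(yaw);R=np.array([[c,-s,0],[s,c,0],[0,0,1]])
def box(x0,x1,y0,y1,z): return np.array([(x0,y0,z),(x1,y0,z),(x1,y1,z),(x0,y1,z)])@R.T+q
a=np.linspace(0,6.28,40);ring=np.c_[.05+.022*np.cos(a),.022*np.sin(a),0*a+.01]@R.T+q
out=[]
for f,r in((T,(180,225,340,405)),(S,(265,360,295,390))):
    k=6;im=cv2.resize(f["pixels"][r[0]:r[1],r[2]:r[3]],None,fx=k,fy=k,interpolation=cv2.INTER_CUBIC)
    im=cv2.convertScaleAbs(im,alpha=1.6)
    for B,col in((box(-.075,.075,-.04,.04,.006),(0,255,0)),(box(-.018,.018,-.007,.007,.066),(0,0,255)),(box(-.07,-.04,-.03,.03,.018),(255,0,255)),(ring,(255,255,0))):
        p=(proj(f,B)-[r[2],r[0]]+.42)*k
        cv2.polylines(im,[p.astype(np.int32)],True,col,1)
    cv2.imwrite(f"pics/ov{len(out)}.png",im);out.append(1)
E
```

```text
(no output)
```

View pics/ov0.png

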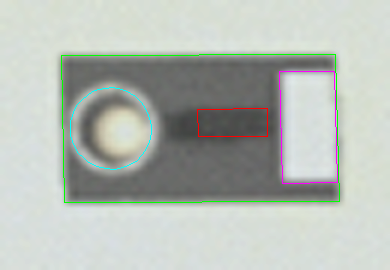

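View pics/ov1.png

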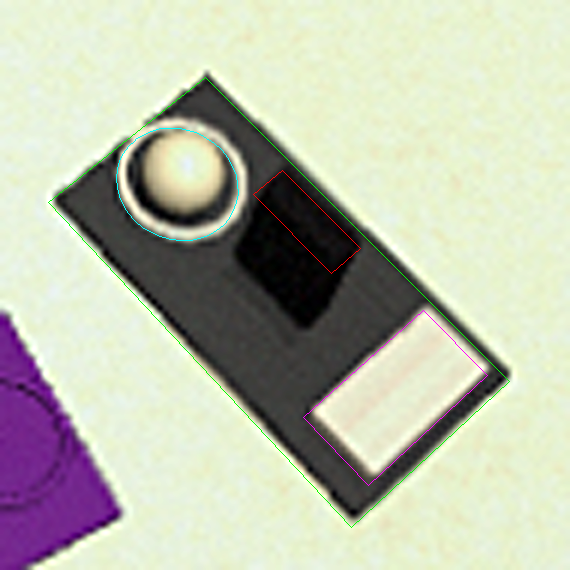

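The outlines match in both views, and the red plate-top outline fits at 66 mm height. The ball is at top-crop (120,130). Now I'll move over the plate and turn.

```bash
python3 -m handwheel '[[-0.235,0.8,0,0,0,0],[-0.235,0.8,0,0,0,0],[-0.235,0.8,0,0,0,0],[-0.235,0.8,0,0,0,0]]'
python3 -m handwheel '[[0,0,0,0,0,-0.0253],[0,0,0,0,0,-0.0253],[0,0,0,0,0,-0.0253],[0,0,0,0,0,-0.0253],[0,0,0,0,0,-0.0253],[0,0,0,0,0,-0.0253],[0,0,0,0,0,-0.0253],[0,0,0,0,0,-0.0253]]'
python3 -m handwheel '[[0,0,0.5,0,0,0],[0,0,0.9,0,0,0],[0,0,0.5,0,0,0],[0,0,0,0,0,0]]'
python3 - <<'E'
from h import *
f=bot.grab_frame("side"); cv2.imwrite("pics/s4.png",cv2.resize(f["pixels"][200:384,250:450],None,fx=3.2,fy=3.2,interpolation=cv2.INTER_CUBIC))
E
```

```text
clock: 11.02
position: [0.5042, -0.2568, 0.1441]
tool_rot: [3.142, -0.0, 0.277]
force: [-0.1, -0.8, -0.1]
grip_width: 0.0856
clock: 12.02
position: [0.5041, -0.2563, 0.1442]
tool_rot: [-3.142, 0.001, 1.553]
force: [-0.1, 0.6, 0.5]
grip_width: 0.0855
clock: 12.52
position: [0.5037, -0.2563, 0.0951]
tool_rot: [-3.14, -0.0, 1.547]
force: [-0.1, 0.3, 0.7]
grip_width: 0.0849
```

View pics/s4.png

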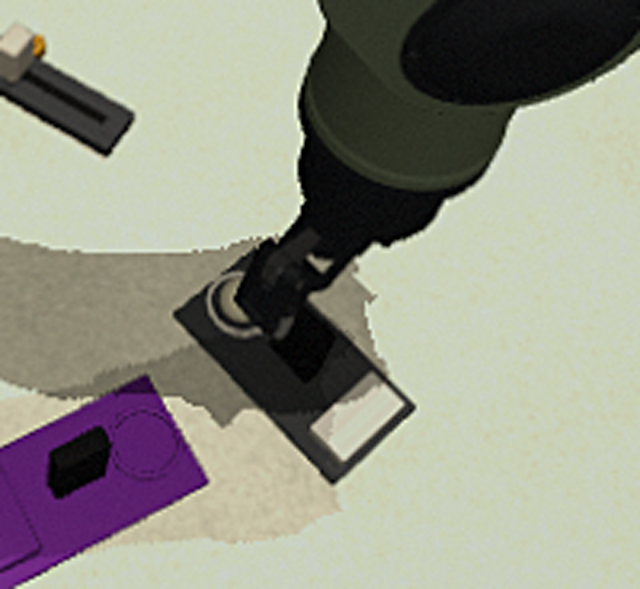

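```bash
python3 -m handwheel '[[0,0,0.6,0,0,0],[0,0,0.8,0,0,0],[0,0,0.7,0,0,0],[0,0,0.45,0,0,0],[0,0,0,0,0,0]]'
python3 -m handwheel '[[0,0,0,0,0,0],[0,0,0,0,0,0],[0,0,0,0,0,0],[0,0,0,0,0,0],[0,0,0,0,0,0],[0,0,0,0,0,0]]' 0.5
python3 -m handwheel '[[0,0,0,0,0,0],[0,0,0,0,0,0]]' 0.6
python3 -m handwheel '[[0,0,0,0,0,0],[0,0,0,0,0,0],[0,0,0,0,0,0],[0,0,0,0,0,0],[0,0,0,0,0,0],[0,0,0,0,0,0]]' 1 40
```

```text
clock: 13.2
position: [0.5038, -0.2565, 0.0314]
tool_rot: [-3.14, -0.0, 1.548]
force: [0.5, -1.5, 0.4]
grip_width: 0.0853
clock: 13.95
position: [0.5042, -0.2566, 0.0322]
tool_rot: [-3.142, 0.0, 1.548]
force: [0.1, -0.4, 0.3]
grip_width: 0.021
clock: 14.2
position: [0.5044, -0.2566, 0.0322]
tool_rot: [3.141, 0.0, 1.548]
force: [1.6, -0.8, 0.3]
grip_width: 0.017
clock: 14.95
position: [0.5044, -0.2566, 0.0323]
tool_rot: [3.141, 0.0, 1.548]
force: [4.4, 0.5, 3.0]
grip_width: 0.0128
```

```bash
python3 - <<'E'
from h import *
f=bot.grab_frame("side"); cv2.imwrite("pics/s5.png",cv2.resize(f["pixels"][200:384,250:450],None,fx=3.2,fy=3.2,interpolation=cv2.INTER_CUBIC))
E
```

```text
(no output)
```

View pics/s5.png

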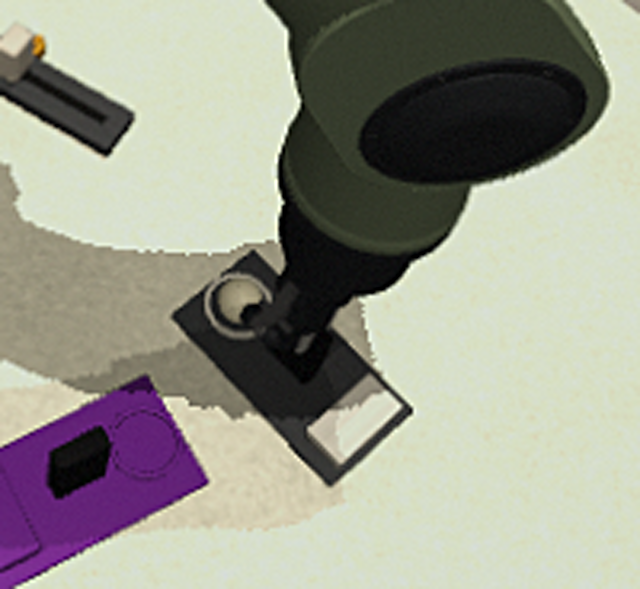

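```bash
python3 -m handwheel '[[0,0,-0.1,0,0,0],[0,0,-0.2,0,0,0],[0,0,-0.4,0,0,0],[0,0,-0.5,0,0,0],[0,0,-0.5,0,0,0],[0,0,-0.5,0,0,0],[0,0,-0.3,0,0,0],[0,0,-0.1,0,0,0]]'
python3 - <<'E'
from h import *
f=bot.grab_frame("side"); cv2.imwrite("pics/s6.png",cv2.resize(f["pixels"][200:384,250:450],None,fx=3.2,fy=3.2,interpolation=cv2.INTER_CUBIC))
E
```

```text
clock: 16.0
position: [0.5044, -0.2566, 0.0977]
tool_rot: [3.141, 0.0, 1.548]
force: [-0.1, 0.1, -3.0]
grip_width: 0.0132
```

View pics/s6.png

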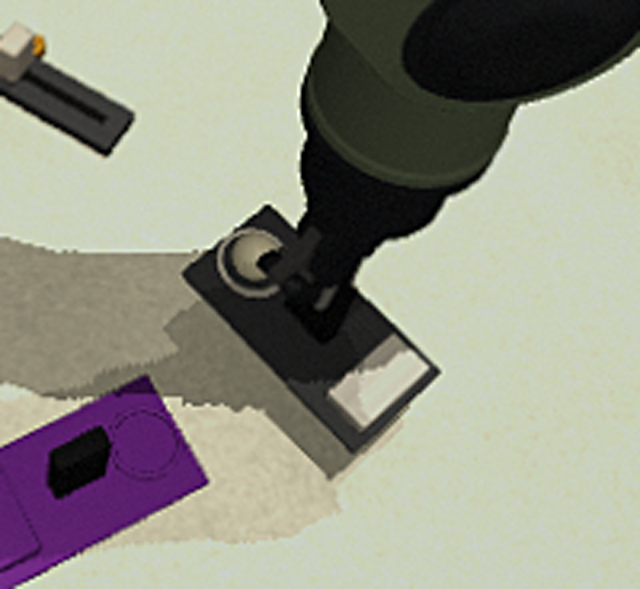

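The tray is held, level, with the ball in its ring at crop (255,255). Now I'll carry it with gentle ramps.

```bash
python3 -m handwheel '[[0.1,0,-0.15,0,0,0],[0.2,0,-0.3,0,0,0],[0.3,0,-0.4,0,0,0],[0.4,0,-0.4,0,0,0],[0.5,0,-0.4,0,0,0],[0.6,0,-0.3,0,0,0],[0.7,0,-0.15,0,0,0],[0.8,0,-0.05,0,0,0]]'
python3 -m handwheel '[[0.8,-0.05,0,0,0,0],[0.8,-0.1,0,0,0,0],[0.8,-0.1,0,0,0,0],[0.8,-0.1,0,0,0,0],[0.8,-0.1,0,0,0,0],[0.8,-0.1,0,0,0,0],[0.8,-0.1,0,0,0,0],[0.8,-0.1,0,0,0,0]]'
python3 -m handwheel '[[0.75,-0.1,0,0,0,0],[0.65,-0.1,0,0,0,0],[0.55,-0.1,0,0,0,0],[0.45,-0.1,0,0,0,0],[0.35,-0.1,0,0,0,0],[0.25,-0.05,0,0,0,0],[0.15,0,0,0,0,0],[0.05,0,0,0,0,0]]'
python3 - <<'E'
from h import *
for n in("side","top"):
    f=bot.grab_frame(n); cv2.imwrite(f"pics/{n}7.png",f["pixels"])
E
```

```text
clock: 17.05
position: [0.5063, -0.1652, 0.1511]
tool_rot: [3.141, -0.0, 1.548]
force: [-0.8, -0.2, -3.3]
grip_width: 0.0128
clock: 18.05
position: [0.4907, -0.0047, 0.1509]
tool_rot: [-3.141, -0.0, 1.549]
force: [0.5, -1.0, -3.0]
grip_width: 0.0124
clock: 19.05
position: [0.4793, 0.0741, 0.1509]
tool_rot: [3.142, 0.0, 1.548]
force: [-0.2, -0.1, -1.9]
grip_width: 0.0129
```

View pics/side7.png

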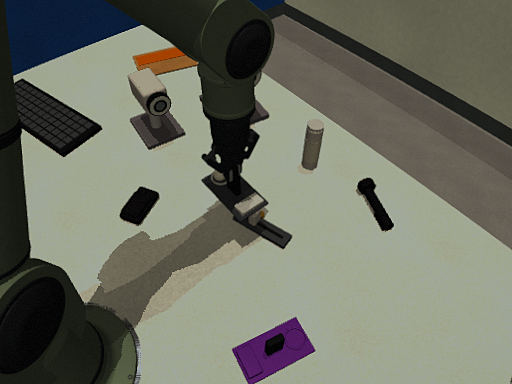

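The tray is carried level past the dimmer, at side view (235,195), and the bystanders haven't moved. Last leg next.

```bash
python3 -m handwheel '[[0.1,-0.02,0,0,0,0],[0.25,-0.02,0,0,0,0],[0.45,-0.02,0,0,0,0],[0.6,-0.02,0,0,0,0],[0.7,-0.02,0,0,0,0],[0.7,-0.02,0,0,0,0],[0.7,0,0,0,0,0],[0.7,0,0,0,0,0]]'
python3 -m handwheel '[[0.7,0,0,0,0,0],[0.6,0,0,0,0,0.002],[0.5,0,0,0,0,0.003],[0.4,0,0,0,0,0.003],[0.3,0,0,0,0,0.003],[0.15,0,0,0,0,0.003],[0.1,0,0,0,0,0.002],[0,0,0,0,0,0.001]]'
python3 - <<'E'
from h import *
for n in("side","top"):
    f=bot.grab_frame(n); cv2.imwrite(f"pics/{n}8.png",f["pixels"]); np.save(f"{n}8.npy",f,allow_pickle=True)
    r=dict(side=(60,220,110,270),top=(110,260,100,260))[n]
    cv2.imwrite(f"pics/{n}8c.png",cv2.resize(f["pixels"][r[0]:r[1],r[2]:r[3]],None,fx=3.7,fy=3.7,interpolation=cv2.INTER_CUBIC))
E
```

```text
clock: 20.15
position: [0.4785, 0.1804, 0.1509]
tool_rot: [3.142, 0.0, 1.548]
force: [0.2, -0.9, -2.9]
grip_width: 0.0126
clock: 21.15
position: [0.4815, 0.2477, 0.1509]
tool_rot: [3.142, 0.0, 1.441]
force: [0.0, -0.1, -2.9]
grip_width: 0.0128
```

View pics/side8c.png

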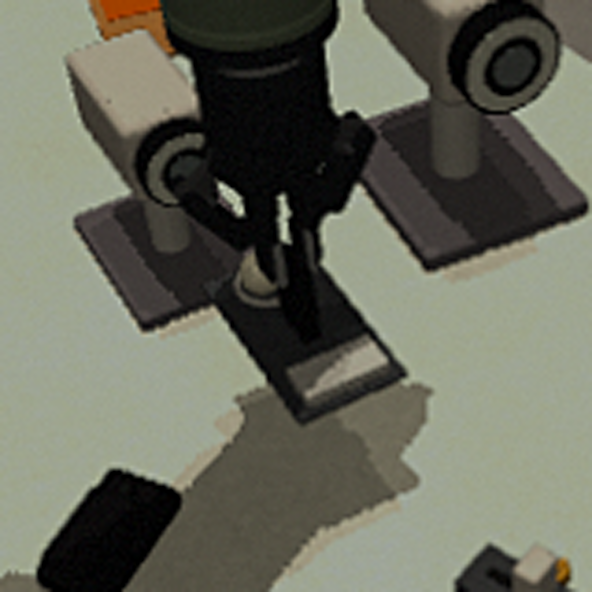

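View pics/top8c.png

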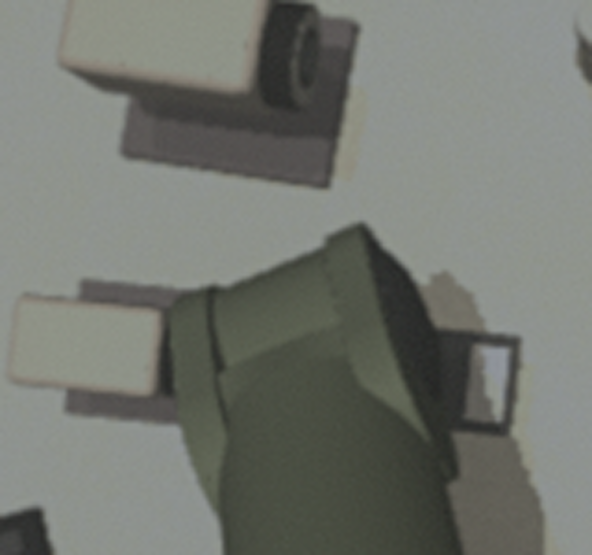

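```bash
python3 -m handwheel '[[0,-0.05,0,0,0,0],[0,-0.1,0,0,0,0],[0,-0.07,0,0,0,0],[0,0,0,0,0,0],[0,0,0,0,0,0],[0,0,0,0,0,0],[0,0,0,0,0,0],[0,0,0,0,0,0]]'
python3 - <<'E'
from h import *
np.set_printoptions(precision=4,suppress=True)
o=bot.observe();print(o["position"],o["tool_rot"])
yaw=o["tool_rot"][2];p=o["position"];d=np.array([np.cos(yaw),np.sin(yaw),0])
q=np.array([p[0],p[1]-.0012,p[2]-.0323])
pk=q+.05*d+[0,0,.021];print("pocket",pk,"focus est [.482 .297 .14]",np.linalg.norm(pk-[.482,.297,.14]), "ang",np.degrees(yaw)-82.67)
c,s=d[:2];R=np.array([[c,-s,0],[s,c,0],[0,0,1]])
def box(x0,x1,y0,y1,z): return np.array([(x0,y0,z),(x1,y0,z),(x1,y1,z),(x0,y1,z)])@R.T+q
a=np.linspace(0,6.28,40);ring=np.c_[.05+.022*np.cos(a),.022*np.sin(a),0*a+.01]@R.T+q
for n,r in(("side",(100,190,130,250)),("top",(150,250,130,250))):
    f=bot.grab_frame(n); k=6;im=cv2.convertScaleAbs(cv2.resize(f["pixels"][r[0]:r[1],r[2]:r[3]],None,fx=k,fy=k,interpolation=cv2.INTER_CUBIC),alpha=1.8)
    for B,col in((box(-.075,.075,-.04,.04,.006),(0,255,0)),(box(-.07,-.04,-.03,.03,.018),(255,0,255)),(ring,(255,255,0))):
        cv2.polylines(im,[((proj(f,B)-[r[2],r[0]]+.42)*k).astype(np.int32)],True,col,1)
    cv2.imwrite(f"pics/fin_{n}.png",im)
    if n=="side": cv2.imwrite("pics/fin_d.png",cv2.resize(f["pixels"][200:255,225:300],None,fx=8,fy=8,interpolation=cv2.INTER_CUBIC))
    cv2.imwrite(f"pics/full_{n}.png",f["pixels"])
E
```

```text
clock: 22.25
position: [0.476, 0.2485, 0.1509]
tool_rot: [3.142, 0.0, 1.441]
force: [0.2, 0.0, -2.9]
grip_width: 0.013
[0.476  0.2485 0.1509] [3.1416 0.     1.4414]
pocket [0.4824 0.2968 0.1396] focus est [.482 .297 .14] 0.0006106118504820593 ang -0.08153467077519849
```

View pics/fin_side.png

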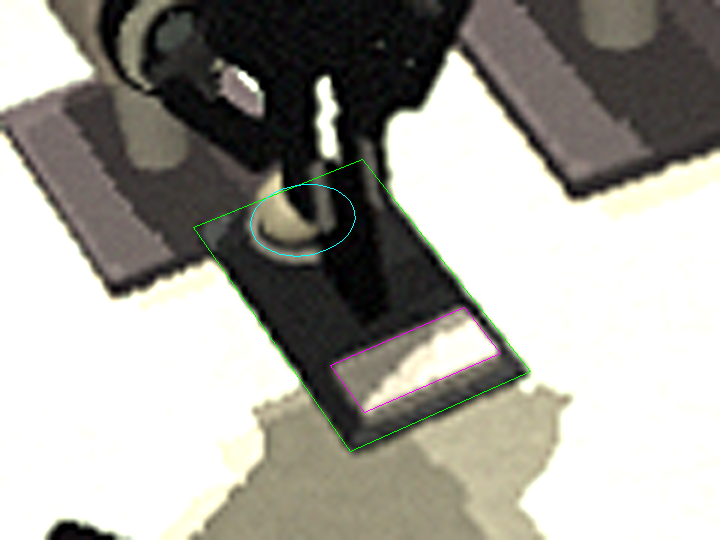

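View pics/fin_top.png

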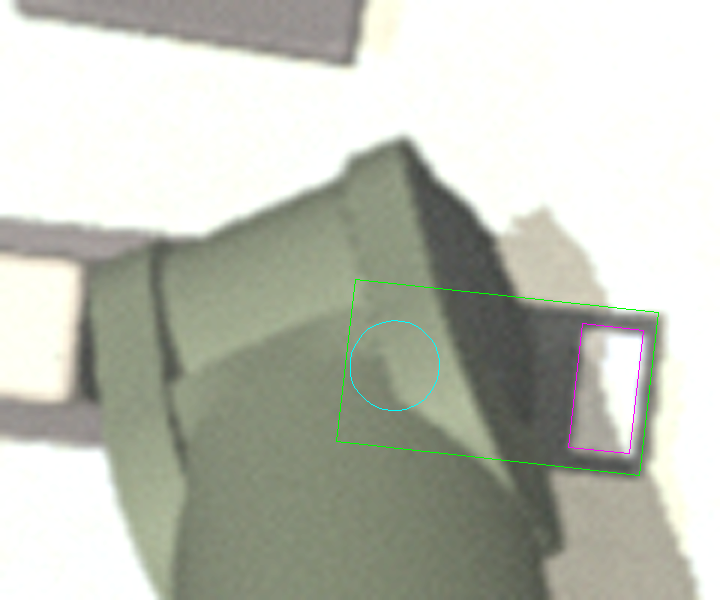

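View pics/full_side.png

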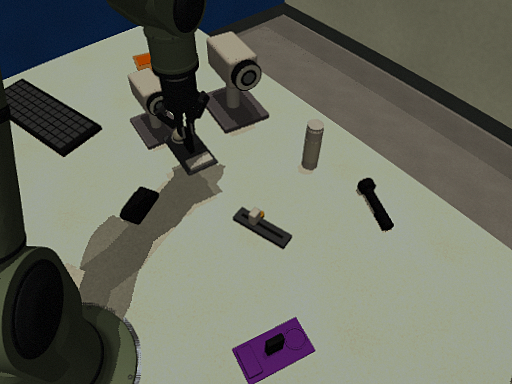

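The overlay matches the tray in both views, so it is level. The ball is in its ring at side crop (285,215), the dimmer is unchanged and the bystanders are in place. Handing in.

```bash
python3 -c "
from workcell import bot
o=bot.observe();print(abs(o['qd']).max(),o['force'],o['grip_width']);print(bot.job_done())"
```

```text
0.002391084148629694 [ 0.1391784   0.67384608 -3.08130426] 0.012527847234453595
the job is handed in; nothing more can be done
None
```

The dimmer is set to the clip, and the tray is held still in the air at the skin camera's focus point, ball end towards the lens. I handed the job in at about 22 s of the 61 s allowed. The interface gives no verdict, so what follows is my own last checks.

- **Dimmer:** I slid the grip 60 mm along its track. Measured afterwards, it was about 1 mm from the clip's bar in the top view. The side view read between -1.5 and +2.5 mm, depending on which point of the clip I picked. The limit is 6 mm.
- **Which camera:** I chose the smaller of the two, because its foot measured 150 x 119 mm. The other's measured about 190 x 153 mm.
- **Tray position:** The pocket is about 1 mm from my estimate of the focus point, and the tray's heading is within 0.1° of the lens axis. That estimate carries the roughly 2 mm camera calibration error.
- **Tray level and hold:** The tray outline drawn at a level pose matched the pictures. Just before hand-in the arm was still, with about 3 N of load on the wrist.
- **Ball, camera and bystanders:** The side view showed the ball in its ring, partly hidden by a finger. The spray can, scope and mouse looked unmoved, and I saw no sign of contact with the camera.

**Disagreement between measurements:** Heights measured from two views came out 1–10 mm higher than the text's: about 5 mm for the camera and 10 mm for the dimmer's grip, where I had picked the point roughly. I used the text's 140 mm for the lens height.

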